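# Reject a coin slab and tally it

### The job

The coin slab leaning in the clear frame under the lamp is a reject: take it out, lower it into the straight-sided pewter tin and let go of it only once its lower part is down inside below the tin's rim, so that it stays in the tin. Only then count it: push the tally counter's sprung lever over to its stop and let it spring fully back. Leave the porcelain bowl, the tin and all the other things where they stand.

Things in the scene. Friction and masses are not known exactly. Their poses are not given: they have to be found in the camera images.
- slab: the reject: flat white coin slab, a brass coin shown on both faces, 86 wide (its y), 60 high (z), 9 thick (x), 60 g. Origin: middle of its lower edge; z runs up the slab. It starts leaning 35 degrees from vertical, upper edge towards the stand's -x (robot side). Too wide to grip across: pinch the 9 mm thickness at the middle of the upper edge, tool tilted along the slab
- slab_center (a point): the middle of the slab, 30 mm up its z from the origin
- stand: fixed: slanted clear acrylic frame in a steel clamp. Origin on the shelf; the slab's lower edge rests on a ledge 75 above it. The frame backs the slab's lower face up to 22 along it, and up to 47 only at the outer 14 mm left and right, so the middle 60 mm of the slab's upper 38 mm is free on both faces. A lip 6 high, 3.5 off the upper face, keeps its foot: draw the slab out along its own plane
- lamp (a point): middle of the stand's lamp bar: 22 diameter, 90 long along the stand's y, 280 above the stand's origin, so over the slab: a vertical tool does not fit under it, one tilted along the slab does. The lamp's thin post (10 diameter, up to 290 high) stands 100 to +x of the stand's origin
- tin: the reject container: squat open pewter-grey round tin with straight upright walls, 160 outside diameter, 48 high, walls 4, floor 5 thick, 0.7 kg, standing loose. Origin: centre of its underside, z up
- counter: fixed tally counter: steel block 70 x 56 x 36 on a 90 x 76 wooden foot, lever on top. Origin: centre of the underside; the lever swings in its x-z plane about an axis along its y, 45 mm above the origin
- tally_lever (a joint): angle of the sprung lever: 0 at rest, leaning 0.45 rad to the counter's -x; 0.9 rad at its stop, leaning 0.45 rad to +x. It springs back when released; at its pad it takes about 5 N at the stop
- lever_pad (a point): centre of the lever's pad (22 wide along y, 22 high, 7 thick), 49 mm from the hinge axis; push it in the counter's +x direction
- bowl: bystander: cream porcelain sorting bowl with flaring walls, 140 diameter, 52 high; not the tin. Origin: centre of the underside
- coin_tube: bystander: aluminium coin tube with cap, 45 diameter, 72 high, upright. Origin: centre of the underside
- loupe: bystander: loupe lying flat, 54 diameter lens ring with 75 long horn handle to its -x, 10 high. Origin: under the lens centre
- capsule: bystander: round coin capsule lying flat, 46 diameter, 8 high. Origin: centre of the underside
- tweezers: bystander: steel tweezers lying flat along their x, 112 long, 6 high. Origin near the middle of the underside
There are look-alikes about, which are no part of the job. What is shaped like the tin but orange is not meant.

How it is judged:
By the outcome, as a careful person would: the job done as asked, in the order asked, and still so for the second after the job is handed in, with the robot touching nothing.
It also fails if it takes over 58 s, if anything falls off the work surface, if the arm or the gripper's body presses on something with over 40 N, if the wrist force passes 120 N, or if a joint passes its speed limit or range.

### The arm

A 6-joint arm with a two-finger parallel gripper is mounted at the origin on the work surface. World frame = base frame: x ahead of the robot, y to its left, z up, the work surface at z = 0. Lengths are in mm, angles in rad, forces in N, time in s.
With the tool pointing down it reaches from about 275 to 750 mm from the base axis. Payload 10.2 kg.
Tool frame: the origin (TCP) lies midway between the tips of the shut fingers; the grasp point (between the pads) lies 19 mm behind it; z points along the fingers, y is the line along which they close (so a half turn about z gives the same grasp; the last joint's range is limited). The gripper opens to 85 mm and grips with 20 to 120 N. Pads are 22 mm wide; open, the fingers measure 114 mm over their backs; the gripper's body (76 mm by 85 mm) begins 54 mm behind the grasp point. The pads swing forward as they close: fully open they stand 13 mm farther back than shut.
Start: joints at [0.934, 0.313, 1.498, -0, 1.331, -0.223], TCP at [211.111, 480.69, 231.294] pointing down, gripper open.
Joint ranges: [-2.94, 2.94], [-0.97, 2.17], [0.19, 2.56], [-1.23, 4.37], [0.02, 3.11], [-2.88, 2.88]. Speed limits (rad/s): [2.39, 2.39, 3.01, 3.14, 3.14, 3.14].

### API

Orientations are given as a unit quaternion [w, x, y, z].
In Python, from rig import ctrl gives the robot as it stands.
- The arm moves only by the tool arm_command, never from a script. Its argument "increments" is a list of rows, each an object with "dr": the turn, a rotation vector about the tool's x, y, z in units of pi/4 rad (1.0 is pi/4 rad), a list of three; "offset": the shift along the tool's x, y, z in units of 120 mm (1.0 is 120 mm), a list of three; "hand": the opening, from -1 (shut) to 1 (fully open). A call has 1 to 8 rows; each row shifts and turns the commanded pose from where the row before left it, along the tool's axes as they then stand; what a row does not reach is not made up. A row lasts 1/10 s, in which the tool goes at most 50 mm and 8.59 degrees, less where a joint would pass 70% of its speed; a pose out of reach is approached as far as the arm can. A call with a number of a shift or a turn outside -1 to 1 is refused whole. A call with a gripper value outside its range is refused whole. The fingers move at their own pace and stop on an object; "grip_force" is the grip in N (left out, the last holds). Time passes only in rows, so rows that do not move let the fingers close. It gives the time, the measured TCP pose, the force, the opening and the grip force at its end, in the units of the state.
- ctrl.sense(): the state, without advancing time (a new reading comes with each control period).
- ctrl.capture(name): name is "scene" or "top"; returns the picture (480x640x3 uint8, red, green, blue); there is no depth.
- ctrl.camera_info(name): a dict with "K" (3x3 intrinsics, pixels), "R" (3x3) and "t" (3): a world point X has camera coordinates R X + t. Camera axes: x right, y down, z forward; pixel columns grow to the right and rows downward; lengths in mm; the calibration is good to about 2 mm. A picture is of the moment at which its call begins. camera_info takes no time and is no camera call.
- ctrl.finish_job(): hands the job in; it is judged then, once.
The state is a dict: "time_s": time; "joints": joint angles; "dq": joint speeds; "tau": joint torques, N m; "eef_pos": TCP position; "ee_rot": TCP orientation; "force": force on the tool from outside, world axes, zero at the start; "wrist_torque": the same for the moment, N m; "grip_width": opening from 0.0 (shut) to 1.0 (fully open); "grip_force": force on a finger pad.
Only numpy, scipy, OpenCV 4.12 (cv2) and the standard library are available. Lean on these libraries where they do the work, as an engineer would, in place of code of your own. Each camera call takes 0.05 s, during which the arm holds its last target. There are 200 camera calls.

## Working session

There is one attempt and no reset: what is moved stays moved. The work goes in short steps, Python scripts to look and compute and a tool call to move; the robot and the scene stay as the last step left them, time stands still between calls to the robot, and variables do not carry over. Pictures are saved under pics/ and viewed, at most 10 in all, crops included, and the job is handed in when it is done.

Besides the shell and the picture viewer there is one more tool, called after "Emit:" as a command line: name --argument value ..., lists and objects as JSON in quotes. arm_command: Moves the arm, as the interface text tells. Shifts and turns lie within -1 to 1; 1 stands for 120 mm of shift or pi/4 rad of turn. Its arguments: {"type":"object","properties":{"increments":{"type":"array"},"grip_force":{"type":"number"}},"required":["increments"]}

```bash
mkdir -p pics; python3 - <<'E'
from rig import ctrl
import cv2
for n in("scene","top"):
    im=ctrl.capture(n); cv2.imwrite(f"pics/{n}0.png",im[:,:,::-1]); c=ctrl.camera_info(n); print(n,c["K"],c["R"],c["t"])
print(ctrl.sense())
E
```

```text
scene [[514.0084366    0.         321.42500628]
 [  0.         514.0084366  233.11267852]
 [  0.           0.           1.        ]] [[-0.22521136  0.97428898  0.00638908]
 [ 0.80851532  0.19054316 -0.5567731 ]
 [-0.54367529 -0.12022596 -0.83064005]] [ 144.41181803 -284.08320634 1561.38193165]
top [[445.60832495   0.         317.82649206]
 [  0.         445.60832495 237.21411453]
 [  0.           0.           1.        ]] [[-0.00794732 -0.9997184   0.02235991]
 [-0.99097741  0.0048821  -0.13394005]
 [ 0.13379317 -0.02322263 -0.99073715]] [ -28.3625642   512.86368833 1230.06335498]
{'time_s': 0.1, 'joints': array([ 9.33584973e-01,  3.13390538e-01,  1.49834363e+00,  3.72141806e-05,
        1.33101729e+00, -2.23400373e-01]), 'dq': array([ 0.00025962, -0.00199196, -0.00115433,  0.00098695, -0.00088665,
       -0.00112382]), 'tau': array([ 1.92666230e-03, -4.12899148e+01, -2.60138905e+01, -2.19626463e-04,
        3.09693271e-03,  1.71739401e-05]), 'eef_pos': array([210.96833779, 480.50031526, 230.80068373]), 'ee_rot': array([-2.58123014e-04,  2.05436681e-01,  9.78670238e-01, -5.19047083e-04]), 'force': array([ 0.1912602 , -1.05995867, -0.6171921 ]), 'wrist_torque': array([ 0.04120764, -0.02999431,  0.03379075]), 'grip_force': 0.0, 'grip_width': 1.001310112978117}
```

View pics/scene0.png

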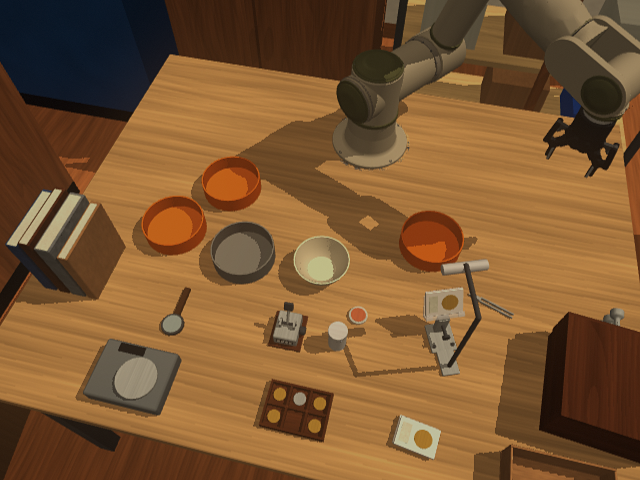

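View pics/top0.png

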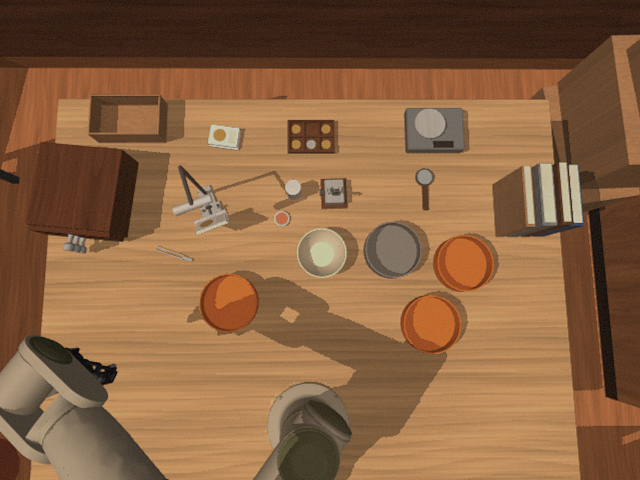

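Scene view: the leaning slab is at (445,303) under the lamp bar at (465,268), and a flat look-alike slab lies at (417,437). The grey tin is at (243,252); the orange look-alikes are at (231,183), (174,223) and (432,240), and the bowl is at (322,260). The counter is at (289,328). In the top view the slab is at (211,226), the tin at (393,250) and the counter at (334,193). I choose the slab in the frame and the grey tin, and check both in a close crop.

```bash
python3 - <<'E'
import cv2,numpy as np
s=cv2.imread("pics/scene0.png");t=cv2.imread("pics/top0.png")
f=lambda im,x,y,w,h,k:cv2.resize(im[y:y+h,x:x+w],None,fx=k,fy=k,interpolation=cv2.INTER_CUBIC)
a=f(s,415,255,80,60,5); b=f(t,165,160,80,60,5); c=f(s,260,295,80,60,5); d=f(t,300,165,80,60,5)
cv2.imwrite("pics/c1.png",np.vstack([np.hstack([a,b]),np.hstack([c,d])]))
E
```

```text
(no output)
```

View pics/c1.png

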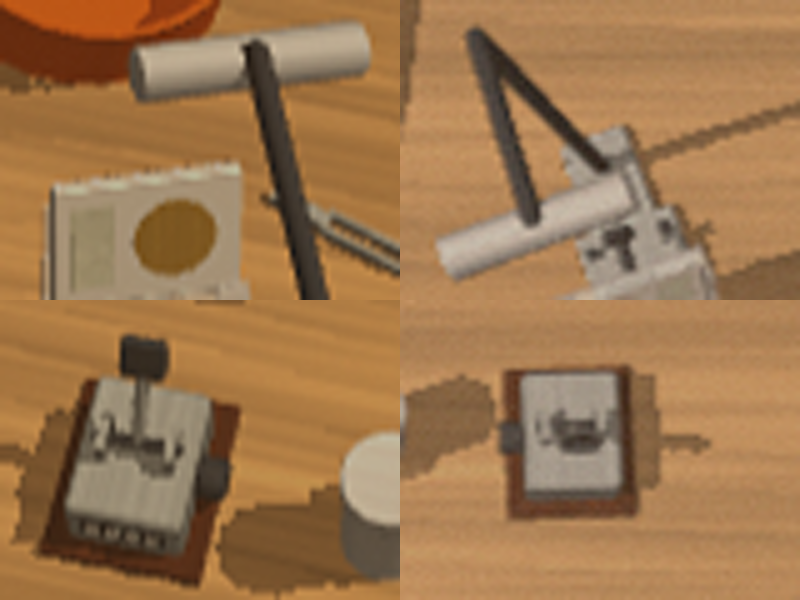

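```bash
cat > h.py <<'E'
import numpy as np,cv2
from rig import ctrl
C={n:ctrl.camera_info(n) for n in("scene","top")}
P={n:np.array(c["K"])@np.c_[np.array(c["R"]),np.array(c["t"])] for n,c in C.items()}
def tri(s,t):
    X=cv2.triangulatePoints(P["scene"],P["top"],np.array(s,float).reshape(2,1),np.array(t,float).reshape(2,1)).ravel();X=X[:3]/X[3]
    e=[np.linalg.norm(proj(n,X)-p) for n,p in(("scene",s),("top",t))]
    return X,np.round(e,1)
def proj(n,X):
    p=P[n]@np.r_[X,1]; return p[:2]/p[2]
def ray(n,p,z):
    c=C[n];R=np.array(c["R"]);o=-R.T@np.array(c["t"]);d=R.T@np.linalg.solve(np.array(c["K"]),np.r_[p,1.])
    return o+d*(z-o[2])/d[2]
E
python3 - <<'E'
from h import *
np.set_printoptions(precision=1,suppress=True)
print("lampL",tri((443,270.4),(174.4,211.6)));print("lampR",tri((488.4,264.6),(211,198)))
print("pad",tri((288.6,306.4),(335,192.4)))
for p in [(120.5,15),(122,74),(144,15),(144,73)]: pass
# block top corners (z~?48) top view, crop px
for p in [(522,375),(620,373),(622,492),(524,494)]: print("blk top",ray("top",(300+(p[0]-400)/5,165+(p[1]-300)/5),48))
for p in [(100,378),(212,400),(178,540),(68,520)]: print("blk scene",ray("scene",(260+p[0]/5,295+(p[1]-300)/5),48))
s=cv2.imread("pics/scene0.png");t=cv2.imread("pics/top0.png")
# tin
for n,im,c in(("scene",s,(243,252)),("top",t,(393,250))):
    h=cv2.cvtColor(im,cv2.COLOR_BGR2HSV);m=((h[...,1]<70)&(h[...,2]<150)&(h[...,2]>20)).astype(np.uint8)
    k,l,st,ce=cv2.connectedComponentsWithStats(m);i=l[c[1],c[0]]
    pts=np.argwhere(l==i)[:,::-1].astype(np.float32);hull=cv2.convexHull(pts).reshape(-1,2)
    w=np.array([ray(n,q,48)[:2] for q in hull],np.float32);print(n,st[i],"tin minEnclosing",cv2.minEnclosingCircle(w),w.min(0),w.max(0))
f=lambda im,x,y,w,h,k:cv2.resize(im[y:y+h,x:x+w],None,fx=k,fy=k,interpolation=cv2.INTER_CUBIC)
cv2.imwrite("pics/c2.png",np.hstack([f(s,415,280,40*1,60,10)if 0 else f(s,415,282,60,80,6.667),f(t,180,190,60,80,6.667)[:533,:400]]))
E
```

```text
lampL (array([557.1, 261.1, 265.7]), array([19.1, 20.4]))
lampR (array([573.4, 263.6, 315.4]), array([19.7, 24. ]))
pad (array([631.2, -79. ,  82.6]), array([0.1, 0.1]))
blk top [675.9 -51.5  48. ]
blk top [ 676.9 -107.6   48. ]
blk top [ 607.5 -107.7   48. ]
blk top [606.5 -51.9  48. ]
blk scene [ 630.4 -101.3   48. ]
blk scene [629.3 -48.1  48. ]
blk scene [698.7 -46.2  48. ]
blk scene [700.7 -96.6  48. ]
scene [     0      0    640    480 300808] tin minEnclosing ((-124.75537109375, -171.12588500976562), 1271.8348388671875) [ -880.9 -1426.4] [1095.2  851.5]
top [ 364  222   57   56 2307] tin minEnclosing ((476.8619079589844, -239.25955200195312), 81.22731018066406) [ 398.  -319.1] [ 553.4 -160.5]
```

View pics/c2.png

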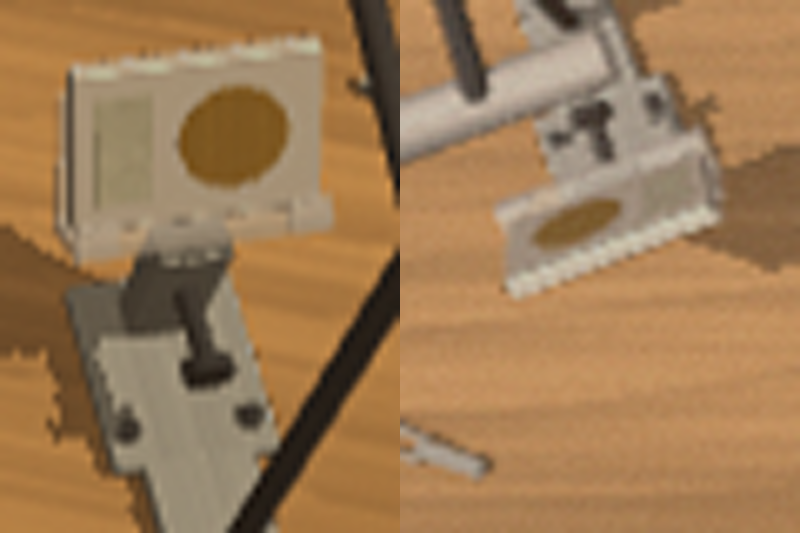

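```bash
python3 - <<'E'
from h import *
np.set_printoptions(precision=3,suppress=True)
S=lambda x,y:(415+x/6.667-.43,282+y/6.667-.43)
T=lambda x,y:(180+(x-400)/6.667-.43,190+y/6.667-.43)
a,e=tri(S(74,72),T(719,212));b,f=tri(S(320,47),T(513,289));print("edge -y",a,e," +y",b,f,np.linalg.norm(b-a))
m=(a+b)/2;u=(b-a)[:2];yaw=np.arctan2(-u[0],u[1]);print("mid",m,"yaw deg",np.degrees(yaw))
l=tri((488.4,264.6),(174.4,211.6));r=tri((443,270.4),(211,198));print("lamp",l,r);d=l[0]-r[0];print((l[0]+r[0])/2,np.degrees(np.arctan2(-d[0],d[1])),np.linalg.norm(d))
c=tri(S(235,136),T(577,224));print("coin",c)
# tin in scene: annulus of the dark grey
s=cv2.imread("pics/scene0.png")[215:290,205:280];h=cv2.cvtColor(s,cv2.COLOR_BGR2HSV)
m2=((h[...,1]<60)).astype(np.uint8);k,L,st,ce=cv2.connectedComponentsWithStats(m2);i=1+st[1:,4].argmax();print(st[i])
hull=cv2.convexHull(np.argwhere(L==i)[:,::-1].astype(np.float32)).reshape(-1,2)+[205,215]
w=np.array([ray("scene",q,48)[:2] for q in hull]);print("y range",w[:,1].min(),w[:,1].max(),"xmin",w[:,0].min())
for n,cc in (("top",(322,253)),("scene",(322,260))): print("bowl",ray(n,cc,40))
print("tube",ray("top",(293,186),72),ray("scene",(338,329),72))
E
```

```text
edge -y [544.915 212.541 117.412] [0.9 1.1]  +y [514.879 293.01  114.421] [0.6 0.7] 85.94346196530587
mid [529.897 252.775 115.916] yaw deg 20.46838249999608
lamp (array([541.85 , 307.482, 271.196]), array([1.4, 1.5])) (array([573.933, 223.395, 269.573]), array([0.9, 1. ]))
[557.892 265.439 270.384] 20.884511600455426 90.01452147746623
coin (array([544.14 , 271.888,  95.43 ]), array([0.3, 0.4]))
[14 51  1  2  2]
y range -278.465519529852 -277.52700990043076 xmin 549.459333703097
bowl [467.09  -42.936  40.   ]
bowl [470.539 -38.252  40.   ]
tube [652.395  37.445  72.   ] [654.645  40.387  72.   ]
```

```bash
python3 - <<'E'
from h import *
np.set_printoptions(precision=2,suppress=True)
S=lambda x,y:(415+x/6.667-.43,282+y/6.667-.43)
T=lambda x,y:(180+(x-400)/6.667-.43,190+y/6.667-.43)
def two(s,t,z,n): a=ray("scene",s,z);b=ray("top",t,z);print(n,a,b,(a+b)/2);return (a+b)/2
a=two(S(74,72),T(719,212),124,"e-");b=two(S(320,47),T(513,289),124,"e+");print((a+b)/2)
l=two((488.4,264.6),(174.4,211.6),280,"l+");r=two((443,270.4),(211,198),280,"l-");print((l+r)/2)
two((288.6,306.4),(335,192.4),89,"pad")
two(S(235,136),T(577,224),75+26+2.6,"coin")
s=cv2.imread("pics/scene0.png");h=cv2.cvtColor(s,cv2.COLOR_BGR2HSV)
print(h[252,205:282:4].tolist())
print(h[215:290:4,243].tolist())
# scene block top at z ~ 48 vs foot; black fit of counter foot corners (z~? )
E
```

```text
e- [548.14 213.86 124.  ] [543.97 208.57 124.  ] [546.06 211.21 124.  ]
e+ [520.12 292.61 124.  ] [513.57 288.7  124.  ] [516.84 290.66 124.  ]
[531.45 250.94 124.  ]
l+ [546.96 307.93 280.  ] [540.22 301.33 280.  ] [543.59 304.63 280.  ]
l- [580.02 223.52 280.  ] [571.71 218.92 280.  ] [575.86 221.22 280.  ]
[559.73 262.93 280.  ]
pad [634.13 -77.74  89.  ] [629.74 -78.72  89.  ] [631.93 -78.23  89.  ]
coin [548.4  271.31 103.6 ] [542.83 268.99 103.6 ] [545.62 270.15 103.6 ]
[[15, 164, 115], [15, 165, 110], [16, 93, 71], [18, 81, 123], [18, 82, 122], [17, 79, 122], [18, 82, 122], [18, 80, 121], [17, 80, 121], [18, 78, 121], [17, 80, 121], [17, 81, 120], [18, 79, 120], [18, 79, 120], [16, 88, 78], [17, 88, 81], [17, 88, 81], [16, 89, 72], [16, 160, 163], [16, 160, 161]]
[[15, 161, 163], [16, 161, 166], [13, 107, 55], [14, 104, 59], [15, 104, 64], [18, 82, 122], [18, 80, 121], [18, 80, 121], [18, 80, 121], [18, 79, 120], [18, 79, 120], [18, 79, 120], [18, 83, 120], [18, 80, 121], [18, 82, 121], [16, 102, 55], [16, 102, 60], [16, 116, 66], [16, 160, 177]]
```

```bash
cat >> h.py <<'E'
from scipy.spatial.transform import Rotation as Ro, Slerp
def tool(yaw,tilt,sg=1):
    y,t=np.radians([yaw,tilt]);Z=np.array([np.sin(t)*np.cos(y),np.sin(t)*np.sin(y),-np.cos(t)]);X=sg*np.array([-np.sin(y),np.cos(y),0])
    return Ro.from_matrix(np.c_[X,np.cross(Z,X),Z])
def pose():
    s=ctrl.sense();q=s["ee_rot"];return np.array(s["eef_pos"]),Ro.from_quat(np.r_[q[1:],q[0]])
def plan(p1,R1,n=None):
    p,R=pose();rv=(R.inv()*R1).as_rotvec();d=np.linalg.norm(np.array(p1)-p)
    n=n or int(np.ceil(max(d/45,np.degrees(np.linalg.norm(rv))/8)))
    print("n",n,"d",round(d,1),"rotdeg",np.round(np.degrees(rv),1))
    dr=rv/n
    for i in range(n):
        Rn=R*Ro.from_rotvec(dr);w=(np.array(p1)-p)/(n-i)
        print(np.round(R.inv().apply(w)/120,3).tolist(),np.round(dr/(np.pi/4),3).tolist());p=p+w;R=Rn
E
python3 - <<'E'
from h import *
R=tool(20.6,35);z=R.apply([0,0,1]);g=np.array([531.5,251,124])+31*z
print(R.as_matrix(),g);plan(g-100*z,R)
for n,c in(("scene",(243,252)),("top",(393,250))):
    im=cv2.imread(f"pics/{n}0.png");h=cv2.cvtColor(im,cv2.COLOR_BGR2HSV);m=((h[...,1]<125)).astype(np.uint8)
    Y,X=np.mgrid[:480,:640];m[(X-c[0])**2+(Y-c[1])**2>38**2]=0
    k,l,st,ce=cv2.connectedComponentsWithStats(m);i=l[c[1],c[0]]
    hull=cv2.convexHull(np.argwhere(l==i)[:,::-1].astype(np.float32)).reshape(-1,2)
    w=np.array([ray(n,q,48)[:2] for q in hull],np.float32);a=w.min(0);b=w.max(0);print(n,st[i],a,b,(a+b)/2)
E
```

```text
[[-0.35184165  0.76677508  0.53690169]
 [ 0.93605954  0.28821181  0.20180808]
 [ 0.          0.57357644 -0.81915204]] [548.14395247 257.25605044  98.60628663]
n 9 d 377.0 rotdeg [-33.2 -13.9  44.2]
[-0.331, -0.101, 0.047] [-0.082, -0.034, 0.109]
[-0.337, -0.075, 0.05] [-0.082, -0.034, 0.109]
[-0.341, -0.049, 0.055] [-0.082, -0.034, 0.109]
[-0.343, -0.024, 0.062] [-0.082, -0.034, 0.109]
[-0.342, 0.001, 0.071] [-0.082, -0.034, 0.109]
[-0.339, 0.026, 0.081] [-0.082, -0.034, 0.109]
[-0.333, 0.049, 0.092] [-0.082, -0.034, 0.109]
[-0.325, 0.071, 0.105] [-0.082, -0.034, 0.109]
[-0.315, 0.091, 0.119] [-0.082, -0.034, 0.109]
scene [ 210  221   65   63 3197] [ 405.17886 -320.90097] [ 583.7984 -152.3923] [ 494.48865 -236.64664]
top [ 363  221   60   58 2708] [ 395.24655 -324.47952] [ 556.2696  -157.47623] [ 475.75806 -240.97787]
```

Emit:
arm_command --increments '[{"offset": [-0.331, -0.101, 0.047], "dr": [-0.082, -0.034, 0.109], "hand": -0.1}, {"offset": [-0.337, -0.075, 0.05], "dr": [-0.082, -0.034, 0.109], "hand": -0.1}, {"offset": [-0.341, -0.049, 0.055], "dr": [-0.082, -0.034, 0.109], "hand": -0.1}, {"offset": [-0.343, -0.024, 0.062], "dr": [-0.082, -0.034, 0.109], "hand": -0.1}, {"offset": [-0.342, 0.001, 0.071], "dr": [-0.082, -0.034, 0.109], "hand": -0.1}, {"offset": [-0.339, 0.026, 0.081], "dr": [-0.082, -0.034, 0.109], "hand": -0.1}, {"offset": [-0.333, 0.049, 0.092], "dr": [-0.082, -0.034, 0.109], "hand": -0.1}, {"offset": [-0.325, 0.071, 0.105], "dr": [-0.082, -0.034, 0.109], "hand": -0.1}]'

```text
time_s: 0.9
eef_pos: [464.3, 263.1, 186.0]
ee_rot: [0.153, 0.512, 0.815, 0.224]
force: [0.6, 1.2, -0.3]
grip_width: 0.451
grip_force: 0.0
```

```bash
python3 - <<'E'
from h import *
R=tool(20.6,35);z=R.apply([0,0,1]);g=np.array([531.5,251,124])+31*z
print(pose()[0],ctrl.sense()["dq"]);plan(g-70*z,R)
E
```

```text
[464.33880966 263.10886719 185.99866541] [-0.80792698  0.16072998  0.23941151  0.68619124 -0.9910946  -0.45806018]
n 2 d 58.6 rotdeg [-3.5 -1.6  4.7]
[-0.155, 0.051, 0.182] [-0.039, -0.018, 0.052]
[-0.15, 0.051, 0.185] [-0.039, -0.018, 0.052]
```

Emit:
arm_command --increments '[{"offset": [-0.315, 0.091, 0.119], "dr": [-0.082, -0.034, 0.109], "hand": -0.1}, {"offset": [0, 0, 0], "dr": [0, 0, 0], "hand": -0.1}, {"offset": [0, 0, 0], "dr": [0, 0, 0], "hand": -0.1}, {"offset": [0, 0, 0], "dr": [0, 0, 0], "hand": -0.1}]'

```text
time_s: 1.3
eef_pos: [494.4, 238.5, 180.6]
ee_rot: [0.17, 0.542, 0.785, 0.248]
force: [-0.5, 0.5, 0.5]
grip_width: 0.449
grip_force: 0.0
```

```bash
python3 - <<'E'
from h import *
np.set_printoptions(precision=1,suppress=True)
R=tool(20.6,35);z=R.apply([0,0,1]);g=np.array([531.5,251,124])+31*z
p,_=pose();print(p);plan(g-70*z,R)
s=ctrl.capture("scene")[:,:,::-1];t=ctrl.capture("top")[:,:,::-1];cv2.imwrite("pics/s1.png",s);cv2.imwrite("pics/t1.png",t)
print("tcp px",proj("scene",p),proj("top",p))
f=lambda im,x,y,w,h,k:cv2.resize(im[y:y+h,x:x+w],None,fx=k,fy=k,interpolation=cv2.INTER_CUBIC)
cv2.imwrite("pics/c3.png",np.hstack([f(s,415,245,60,80,6.667),f(t,190,195,60,80,6.667)]))
E
```

```text
[494.4 238.5 180.6]
n 1 d 29.9 rotdeg [ 0.  -0.3  0.1]
[-0.012, -0.004, 0.249] [0.0, -0.006, 0.002]
tcp px [444.4 261. ] [210.9 237.2]
```

View pics/c3.png

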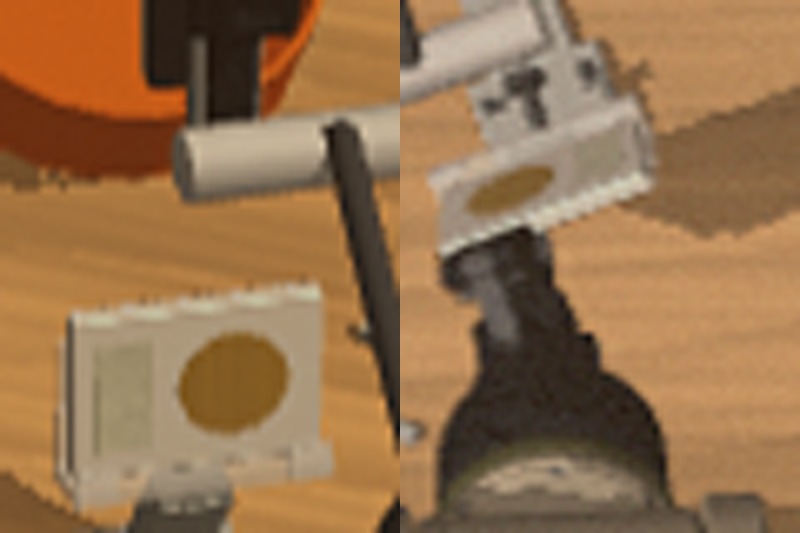

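```bash
python3 - <<'E'
from h import *
np.set_printoptions(precision=1,suppress=True)
p,R=pose()
for yy in(19,33,-19,-33):
  for zz in(-7,-30):
   for xx in(-11,11):
    X=p+R.apply([xx,yy,zz]);a=proj("scene",X);b=proj("top",X)
    print(yy,zz,xx,X,"scene crop",(a-[415,245]+.43)*6.667,"top crop",(b-[190,195]+.43)*6.667+[400,0])
E
```

```text
19 -7 -11 [509.1 232.5 197.4] scene crop [186.6 117.8] top crop [550.  238.3]
19 -7 11 [501.3 253.  197.5] scene crop [253.6 109.9] top crop [493.4 259.6]
19 -30 -11 [496.8 227.7 216.3] scene crop [187.4  51.8] top crop [551.3 264.2]
19 -30 11 [489.  248.3 216.3] scene crop [254.8  43.9] top crop [493.7 285.8]
33 -7 -11 [519.8 236.5 205.5] scene crop [201.4 135.9] top crop [534.9 206.3]
33 -7 11 [512.  257.1 205.5] scene crop [269.1 127.8] top crop [478.  227.6]
33 -30 -11 [507.5 231.8 224.3] scene crop [202.3  69.3] top crop [536.  231.6]
33 -30 11 [499.7 252.3 224.4] scene crop [270.5  61.2] top crop [478.  253.4]
-19 -7 -11 [480.  221.4 175.6] scene crop [148.2  70.8] top crop [590.1 323.5]
-19 -7 11 [472.2 242.  175.7] scene crop [213.1  63.2] top crop [534.5 344.5]
-19 -30 -11 [467.7 216.7 194.4] scene crop [148.7   6.6] top crop [592.1 350.5]
-19 -30 11 [459.9 237.3 194.5] scene crop [214.1  -1. ] top crop [535.5 371.9]
-33 -7 -11 [469.3 217.4 167.6] scene crop [134.7  54.2] top crop [604.5 354.2]
-33 -7 11 [461.5 237.9 167.6] scene crop [198.9  46.7] top crop [549.2 375.2]
-33 -30 -11 [457.  212.6 186.4] scene crop [135.   -9.4] top crop [606.8 381.6]
-33 -30 11 [449.2 233.2 186.4] scene crop [199.7 -16.9] top crop [550.5 402.9]
```

The crop shows the fingers at scene (449,257) and top (207,231), where the calibration predicts them. They are lined up above the slab's edge, so I advance along the slab.

Emit:
arm_command --increments '[{"offset": [-0.012, -0.004, 0.208], "dr": [0, -0.006, 0.002], "hand": -0.1}, {"offset": [0, 0, 0.208], "dr": [0, 0, 0], "hand": -0.1}, {"offset": [0, 0, 0.167], "dr": [0, 0, 0], "hand": -0.1}, {"offset": [0, 0, 0.125], "dr": [0, 0, 0], "hand": -0.1}, {"offset": [0, 0, 0], "dr": [0, 0, 0], "hand": -0.1}, {"offset": [0, 0, 0], "dr": [0, 0, 0], "hand": -0.1}]'

```text
time_s: 2.0
eef_pos: [540.2, 254.0, 111.0]
ee_rot: [0.171, 0.543, 0.784, 0.247]
force: [0.3, 0.1, -0.0]
grip_width: 0.453
grip_force: 0.0
```

```bash
python3 - <<'E'
from h import *
np.set_printoptions(precision=1,suppress=True)
s=ctrl.capture("scene")[:,:,::-1];t=ctrl.capture("top")[:,:,::-1];cv2.imwrite("pics/s2.png",s);cv2.imwrite("pics/t2.png",t)
p,_=pose();print(p,ctrl.sense()["force"])
f=lambda im,x,y,w,h,k:cv2.resize(im[y:y+h,x:x+w],None,fx=k,fy=k,interpolation=cv2.INTER_CUBIC)
cv2.imwrite("pics/c4.png",np.hstack([f(s,415,260,60,80,6.667),f(t,190,195,60,80,6.667)]))
E
```

```text
[540.5 253.8 111.6] [-0.3 -0.3  0.4]
```

View pics/c4.png

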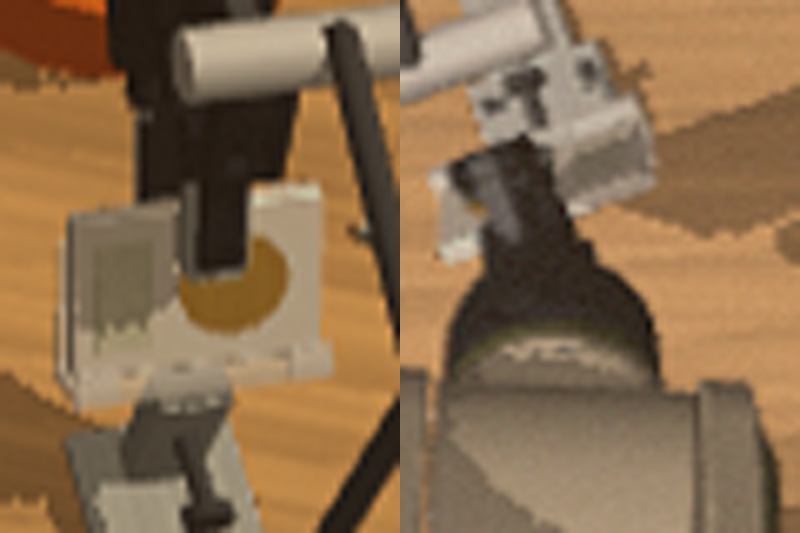

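The crop shows the fingers straddling the slab in the middle (upper fingertip at scene (447,300)), without contact. I go 13 mm deeper and close gently.

Emit:
arm_command --increments '[{"offset": [0, 0, 0.11], "dr": [0, 0, 0], "hand": -0.1}, {"offset": [0, 0, 0], "dr": [0, 0, 0], "hand": -0.5}, {"offset": [0, 0, 0], "dr": [0, 0, 0], "hand": -0.6}, {"offset": [0, 0, 0], "dr": [0, 0, 0], "hand": -0.65}, {"offset": [0, 0, 0], "dr": [0, 0, 0], "hand": -0.7}]' --grip_force 20

```text
time_s: 2.6
eef_pos: [547.7, 256.1, 100.3]
ee_rot: [0.172, 0.543, 0.784, 0.248]
force: [-0.1, -0.3, -0.5]
grip_width: 0.151
grip_force: 0.0
```

Emit:
arm_command --increments '[{"offset": [0, 0, 0], "dr": [0, 0, 0], "hand": -1}, {"offset": [0, 0, 0], "dr": [0, 0, 0], "hand": -1}, {"offset": [0, 0, 0], "dr": [0, 0, 0], "hand": -1}]'

```text
time_s: 2.9
eef_pos: [549.0, 256.3, 101.4]
ee_rot: [0.173, 0.543, 0.783, 0.249]
force: [2.6, 2.2, 7.1]
grip_width: 0.102
grip_force: 25.1
```

Emit:
arm_command --increments '[{"offset": [0, 0.012, 0], "dr": [0, 0, 0], "hand": -1}, {"offset": [0, 0, 0], "dr": [0, 0, 0], "hand": -1}, {"offset": [0, 0, -0.04], "dr": [0, 0, 0], "hand": -1}, {"offset": [0, 0, -0.08], "dr": [0, 0, 0], "hand": -1}, {"offset": [0, 0, -0.1], "dr": [0, 0, 0], "hand": -1}, {"offset": [0, 0, -0.15], "dr": [0, 0, 0], "hand": -1}, {"offset": [0, 0, -0.2], "dr": [0, 0, 0], "hand": -1}, {"offset": [0, 0, -0.25], "dr": [0, 0, 0], "hand": -1}]' --grip_force 40

```text
time_s: 3.7
eef_pos: [494.5, 236.3, 180.7]
ee_rot: [0.17, 0.544, 0.784, 0.246]
force: [1.0, -0.3, -0.6]
grip_width: 0.098
grip_force: 42.8
```

```bash
python3 - <<'E'
from h import *
np.set_printoptions(precision=3,suppress=True)
print(pose()[0],ctrl.sense()["force"],ctrl.sense()["joints"])
s=ctrl.capture("scene")[:,:,::-1];cv2.imwrite("pics/s3.png",s)
cv2.imwrite("pics/c5.png",cv2.resize(s[180:380,380:560],None,fx=3,fy=3))
E
```

```text
[494.474 236.307 180.674] [ 0.972 -0.279 -0.627] [ 0.185  0.16   1.971  0.245  0.42  -0.366]
```

View pics/c5.png

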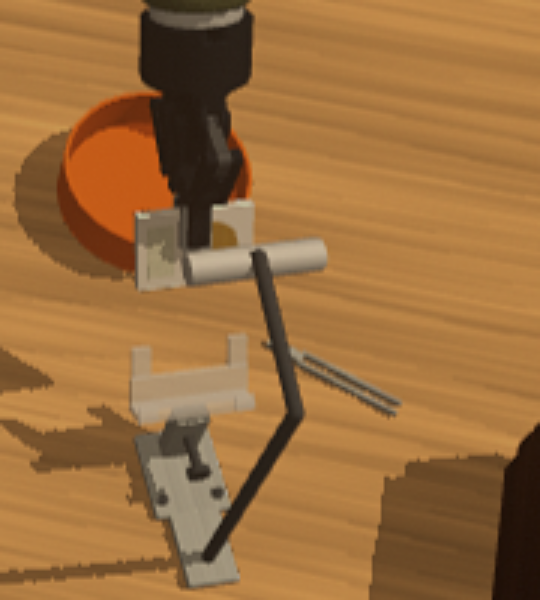

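Slab is out and held, with its upper edge at scene about (445,250); the frame is empty. Plan the transfer.

```bash
python3 - <<'E'
from h import *
p,R=pose()
plan([480.5,-239,170],tool(-25,0),16)
E
```

```text
n 16 d 475.8 rotdeg [ 33.3 -13.9  44.1]
[-0.229, -0.081, -0.047] [0.046, -0.019, 0.061]
[-0.234, -0.071, -0.041] [0.046, -0.019, 0.061]
[-0.238, -0.061, -0.035] [0.046, -0.019, 0.061]
[-0.241, -0.051, -0.029] [0.046, -0.019, 0.061]
[-0.243, -0.04, -0.024] [0.046, -0.019, 0.061]
[-0.245, -0.03, -0.019] [0.046, -0.019, 0.061]
[-0.247, -0.018, -0.015] [0.046, -0.019, 0.061]
[-0.248, -0.007, -0.01] [0.046, -0.019, 0.061]
[-0.248, 0.005, -0.007] [0.046, -0.019, 0.061]
[-0.247, 0.016, -0.003] [0.046, -0.019, 0.061]
[-0.246, 0.028, -0.0] [0.046, -0.019, 0.061]
[-0.245, 0.04, 0.002] [0.046, -0.019, 0.061]
[-0.242, 0.052, 0.004] [0.046, -0.019, 0.061]
[-0.239, 0.064, 0.006] [0.046, -0.019, 0.061]
[-0.236, 0.075, 0.007] [0.046, -0.019, 0.061]
[-0.232, 0.087, 0.008] [0.046, -0.019, 0.061]
```

Emit:
arm_command --increments '[{"offset": [0, 0, -0.2], "dr": [0, 0, 0], "hand": -1}, {"offset": [-0.23, -0.08, -0.047], "dr": [0, 0, 0], "hand": -1}, {"offset": [-0.23, -0.07, -0.04], "dr": [0.046, -0.019, 0.061], "hand": -1}, {"offset": [-0.24, -0.06, -0.035], "dr": [0.046, -0.019, 0.061], "hand": -1}, {"offset": [-0.24, -0.05, -0.03], "dr": [0.046, -0.019, 0.061], "hand": -1}, {"offset": [-0.24, -0.04, -0.024], "dr": [0.046, -0.019, 0.061], "hand": -1}, {"offset": [-0.24, -0.03, -0.02], "dr": [0.046, -0.019, 0.061], "hand": -1}, {"offset": [-0.2, -0.02, -0.015], "dr": [0.046, -0.019, 0.061], "hand": -1}]'

```text
time_s: 4.55
eef_pos: [484.5, 29.5, 194.7]
ee_rot: [0.108, 0.677, 0.711, 0.158]
force: [0.0, 0.7, -1.8]
grip_width: 0.099
grip_force: 42.7
```

Emit:
arm_command --increments '[{"offset": [-0.15, 0, 0], "dr": [0.046, -0.019, 0.061], "hand": -1}, {"offset": [0, 0, 0], "dr": [0, 0, 0], "hand": -1}, {"offset": [0, 0, 0], "dr": [0, 0, 0], "hand": -1}, {"offset": [0, 0, 0], "dr": [0, 0, 0], "hand": -1}]'

```text
time_s: 4.95
eef_pos: [485.9, 13.7, 193.8]
ee_rot: [0.098, 0.695, 0.698, 0.144]
force: [0.8, -0.7, -1.1]
grip_width: 0.094
grip_force: 42.7
```

```bash
python3 - <<'E'
from h import *
print(pose()[0],ctrl.sense()["joints"],ctrl.sense()["grip_width"])
plan([480.5,-239,170],tool(-25,0),8)
E
```

```text
[485.92468547  13.7264606  193.81082384] [-0.30137553  0.09050353  1.92084472  0.219582    0.83027997 -0.42899452] 0.09425106618612153
n 8 d 253.9 rotdeg [18.6 -7.9 24.9]
[-0.264, -0.012, 0.005] [0.052, -0.022, 0.069]
[-0.264, 0.003, 0.009] [0.052, -0.022, 0.069]
[-0.264, 0.018, 0.014] [0.052, -0.022, 0.069]
[-0.262, 0.033, 0.017] [0.052, -0.022, 0.069]
[-0.259, 0.048, 0.02] [0.052, -0.022, 0.069]
[-0.256, 0.063, 0.022] [0.052, -0.022, 0.069]
[-0.252, 0.077, 0.024] [0.052, -0.022, 0.069]
[-0.247, 0.092, 0.025] [0.052, -0.022, 0.069]
```

Emit:
arm_command --increments '[{"offset": [-0.264, -0.012, 0.005], "dr": [0.052, -0.022, 0.069], "hand": -1}, {"offset": [-0.264, 0.003, 0.009], "dr": [0.052, -0.022, 0.069], "hand": -1}, {"offset": [-0.264, 0.018, 0.014], "dr": [0.052, -0.022, 0.069], "hand": -1}, {"offset": [-0.262, 0.033, 0.017], "dr": [0.052, -0.022, 0.069], "hand": -1}, {"offset": [-0.259, 0.048, 0.02], "dr": [0.052, -0.022, 0.069], "hand": -1}, {"offset": [-0.256, 0.063, 0.022], "dr": [0.052, -0.022, 0.069], "hand": -1}, {"offset": [-0.252, 0.077, 0.024], "dr": [0.052, -0.022, 0.069], "hand": -1}, {"offset": [-0.247, 0.092, 0.025], "dr": [0.052, -0.022, 0.069], "hand": -1}]'

```text
time_s: 5.75
eef_pos: [481.0, -240.2, 170.2]
ee_rot: [-0.001, 0.843, 0.537, -0.001]
force: [0.5, 0.6, -0.4]
grip_width: 0.094
grip_force: 42.7
```

Emit:
arm_command --increments '[{"offset": [0, 0, 0], "dr": [0, 0, 0], "hand": -1}, {"offset": [0, 0, 0], "dr": [0, 0, 0], "hand": -1}, {"offset": [0, 0, 0], "dr": [0, 0, 0], "hand": -1}]'

```text
time_s: 6.05
eef_pos: [481.0, -238.7, 170.4]
ee_rot: [-0.0, 0.843, 0.538, -0.0]
force: [-0.1, -1.1, -1.3]
grip_width: 0.094
grip_force: 42.6
```

```bash
python3 - <<'E'
from h import *
print(pose()[0],ctrl.sense()["joints"],ctrl.sense()["force"])
plan([480.5,-239,80],tool(-25,0),3)
s=ctrl.capture("scene")[:,:,::-1];cv2.imwrite("pics/s4.png",s)
cv2.imwrite("pics/c6.png",cv2.resize(s[180:330,160:340],None,fx=4,fy=4))
E
```

```text
[ 480.989164   -238.66709307  170.38146546] [-6.78641874e-01  3.93846423e-01  1.54923337e+00 -6.31572913e-04
  1.19959138e+00 -2.44370077e-01] [-0.10534082 -1.09350175 -1.26340563]
n 3 d 90.4 rotdeg [-0.1  0.   0.1]
[-0.001, -0.001, 0.251] [-0.001, 0.0, 0.001]
[-0.001, -0.001, 0.251] [-0.001, 0.0, 0.001]
[-0.001, -0.001, 0.251] [-0.001, 0.0, 0.001]
```

View pics/c6.png

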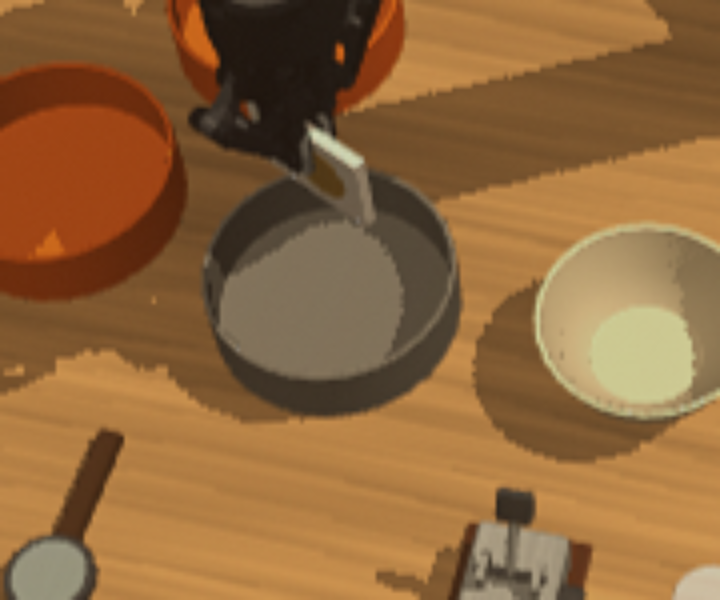

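The slab hangs above the grey tin (scene tin centre (243,250)) and is gripped straight. Lower it.

Emit:
arm_command --increments '[{"offset": [0, 0, 0.25], "dr": [0, 0, 0], "hand": -1}, {"offset": [0, 0, 0.25], "dr": [0, 0, 0], "hand": -1}, {"offset": [0, 0, 0.25], "dr": [0, 0, 0], "hand": -1}, {"offset": [0, 0, 0.15], "dr": [0, 0, 0], "hand": -1}, {"offset": [0, 0, 0.09], "dr": [0, 0, 0], "hand": -1}, {"offset": [0, 0, 0.04], "dr": [0, 0, 0], "hand": -1}, {"offset": [0, 0, 0], "dr": [0, 0, 0], "hand": -1}, {"offset": [0, 0, 0], "dr": [0, 0, 0], "hand": -1}]'

```text
time_s: 6.9
eef_pos: [481.2, -240.2, 47.7]
ee_rot: [0.0, 0.843, 0.538, -0.0]
force: [-0.0, -0.6, -0.8]
grip_width: 0.098
grip_force: 42.7
```

Emit:
arm_command --increments '[{"offset": [0, 0, 0.025], "dr": [0, 0, 0], "hand": -1}, {"offset": [0, 0, 0.025], "dr": [0, 0, 0], "hand": -1}, {"offset": [0, 0, 0.015], "dr": [0, 0, 0], "hand": -1}, {"offset": [0, 0, 0], "dr": [0, 0, 0], "hand": -1}]'

```text
time_s: 7.3
eef_pos: [480.6, -239.9, 38.7]
ee_rot: [-0.001, 0.843, 0.537, -0.001]
force: [-0.8, 0.3, -0.3]
grip_width: 0.097
grip_force: 42.7
```

```bash
python3 - <<'E'
from h import *
s=ctrl.capture("scene")[:,:,::-1];cv2.imwrite("pics/s5.png",s)
t=ctrl.capture("top")[:,:,::-1];cv2.imwrite("pics/t5.png",t);print(ctrl.sense()["force"],pose()[0])
cv2.imwrite("pics/c7.png",np.hstack([cv2.resize(s[200:300,190:290],None,fx=4,fy=4),cv2.resize(t[200:300,340:440],None,fx=4,fy=4)]))
E
```

```text
[-0.12144183 -0.39750262 -0.96693706] [ 480.77534182 -240.01743      38.99296278]
```

View pics/c7.png

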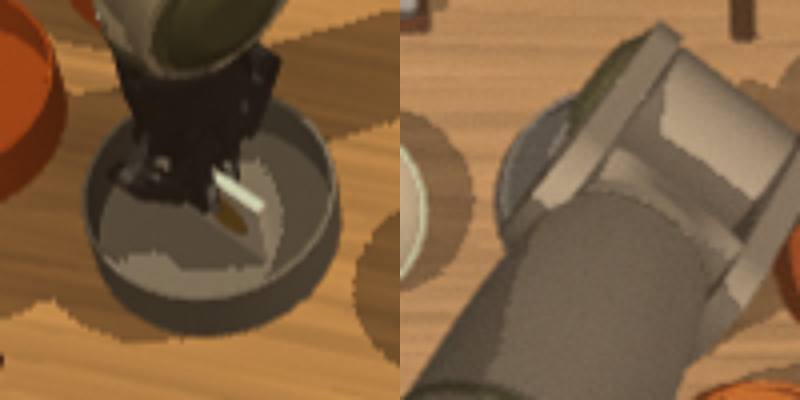

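The slab is well inside the tin, with its top edge at scene (250,248). Last few millimetres to the floor.

Emit:
arm_command --increments '[{"offset": [0, 0, 0.015], "dr": [0, 0, 0], "hand": -1}, {"offset": [0, 0, 0.01], "dr": [0, 0, 0], "hand": -1}, {"offset": [0, 0, 0], "dr": [0, 0, 0], "hand": -1}]' --grip_force 25

```text
time_s: 7.7
eef_pos: [480.7, -239.9, 35.8]
ee_rot: [-0.0, 0.843, 0.537, -0.001]
force: [0.0, -0.5, 0.7]
grip_width: 0.096
grip_force: 42.7
```

Emit:
arm_command --increments '[{"offset": [0, 0, 0.01], "dr": [0, 0, 0], "hand": -1}, {"offset": [0, 0, 0.01], "dr": [0, 0, 0], "hand": -1}, {"offset": [0, 0, 0], "dr": [0, 0, 0], "hand": -1}]'

```text
time_s: 8.0
eef_pos: [481.0, -240.0, 34.1]
ee_rot: [-0.0, 0.843, 0.538, -0.001]
force: [-0.1, 1.3, 5.7]
grip_width: 0.098
grip_force: 43.7
```

The slab has reached the floor. Release and lift.

Emit:
arm_command --increments '[{"offset": [0, 0, -0.005], "dr": [0, 0, 0], "hand": -0.7}, {"offset": [0, 0, 0], "dr": [0, 0, 0], "hand": -0.6}, {"offset": [0, 0, 0], "dr": [0, 0, 0], "hand": -0.5}, {"offset": [0, 0, 0], "dr": [0, 0, 0], "hand": -0.4}, {"offset": [0, 0, 0], "dr": [0, 0, 0], "hand": -0.3}, {"offset": [0, 0, 0], "dr": [0, 0, 0], "hand": -0.2}, {"offset": [0, 0, 0], "dr": [0, 0, 0], "hand": 0}, {"offset": [0, 0, 0], "dr": [0, 0, 0], "hand": 0}]'

```text
time_s: 8.8
eef_pos: [480.8, -240.0, 34.1]
ee_rot: [-0.0, 0.843, 0.537, -0.001]
force: [0.3, 0.2, -0.3]
grip_width: 0.499
grip_force: 0.0
```

Emit:
arm_command --increments '[{"offset": [0, 0, -0.1], "dr": [0, 0, 0], "hand": 0}, {"offset": [0, 0, -0.1], "dr": [0, 0, 0], "hand": 0}, {"offset": [0, 0, -0.1], "dr": [0, 0, 0], "hand": 0}, {"offset": [0, 0, -0.2], "dr": [0, 0, 0], "hand": 0}, {"offset": [0, 0, -0.3], "dr": [0, 0, 0], "hand": 0}, {"offset": [0, 0, -0.4], "dr": [0, 0, 0], "hand": 0}, {"offset": [0, 0, 0], "dr": [0, 0, 0], "hand": -1}, {"offset": [0, 0, 0], "dr": [0, 0, 0], "hand": -1}]'

```text
time_s: 9.6
eef_pos: [481.2, -240.1, 179.8]
ee_rot: [0.001, 0.843, 0.537, -0.0]
force: [-0.3, -0.0, -1.0]
grip_width: 0.171
grip_force: 0.0
```

```bash
python3 - <<'E'
from h import *
s=ctrl.capture("scene")[:,:,::-1];cv2.imwrite("pics/s6.png",s);print(ctrl.sense()["force"],pose()[0])
cv2.imwrite("pics/c8.png",np.hstack([cv2.resize(s[200:300,190:290],None,fx=4,fy=4),cv2.resize(s[290:360,255:325],(400,400),interpolation=cv2.INTER_CUBIC)]))
# retreat over toward the counter: behind the lever pad (-x side), high
plan([585,-78,150],tool(90,0,1),8);plan([585,-78,150],tool(0,0,1),8)
E
```

```text
[ 0.37917674  0.67028306 -0.83826161] [ 480.77399749 -239.76047709  178.39757152]
n 8 d 194.5 rotdeg [-1.00e-01 -0.00e+00 -1.15e+02]
[0.199, 0.027, 0.029] [-0.0, -0.0, -0.319]
[0.186, 0.076, 0.029] [-0.0, -0.0, -0.319]
[0.161, 0.119, 0.029] [-0.0, -0.0, -0.319]
[0.126, 0.156, 0.029] [-0.0, -0.0, -0.319]
[0.084, 0.182, 0.029] [-0.0, -0.0, -0.319]
[0.036, 0.197, 0.029] [-0.0, -0.0, -0.319]
[-0.014, 0.2, 0.03] [-0.0, -0.0, -0.319]
[-0.063, 0.19, 0.03] [-0.0, -0.0, -0.319]
n 8 d 194.5 rotdeg [ -0.1   0.  -25. ]
[0.199, 0.027, 0.029] [-0.0, 0.0, -0.069]
[0.197, 0.038, 0.029] [-0.0, 0.0, -0.069]
[0.194, 0.049, 0.029] [-0.0, 0.0, -0.069]
[0.192, 0.059, 0.029] [-0.0, 0.0, -0.069]
[0.188, 0.07, 0.029] [-0.0, 0.0, -0.069]
[0.184, 0.08, 0.029] [-0.0, 0.0, -0.069]
[0.179, 0.09, 0.03] [-0.0, 0.0, -0.069]
[0.174, 0.099, 0.03] [-0.0, 0.0, -0.069]
```

View pics/c8.png

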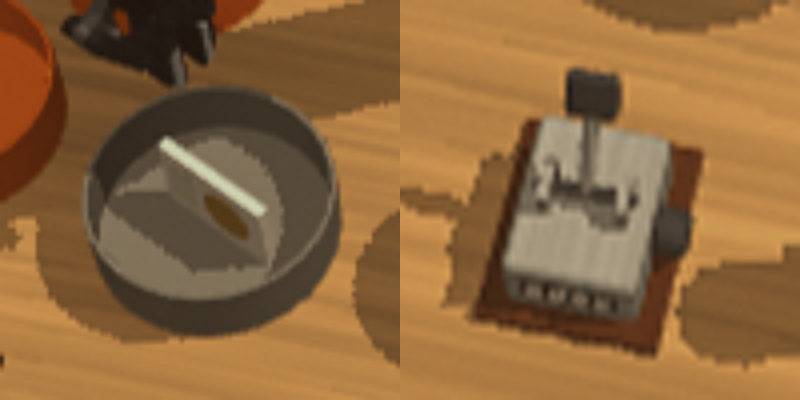

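The slab stands in the grey tin (scene (243,248)), which hasn't moved. The lever pad is at scene (288.6,306) and its hinge about (288,324). Check where the hinge lies, then go behind the pad.

```bash
python3 - <<'E'
from h import *
np.set_printoptions(precision=1,suppress=True)
print("hinge scene",ray("scene",(288.2,324.1),45),"blob top",ray("top",(335,191.5),45),ray("top",(335,192.4),89))
for x in(632,674): print(x,proj("scene",[x,-78,89]),proj("top",[x,-78,89]))
for a in(0,):
  for x in(641,653): print("block centre",x,proj("scene",[x,-78,45]),proj("top",[x,-78,45]))
print(tri((288,325),(334.5,191.5)))
E
```

```text
hinge scene [657.3 -74.6  45. ] blob top [642.9 -81.6  45. ] [629.7 -78.7  89. ]
632 [288.7 305.5] [334.7 191.6]
674 [283.8 322.4] [334.5 176.8]
block centre 641 [288.6 317.4] [333.8 192.1]
block centre 653 [287.2 322.1] [333.7 188. ]
(array([648.9, -80. ,  18.8]), array([0.6, 0.6]))
```

Emit:
arm_command --increments '[{"offset": [0.199, 0.027, 0], "dr": [0, 0, -0.069], "hand": -1}, {"offset": [0.197, 0.038, 0], "dr": [0, 0, -0.069], "hand": -1}, {"offset": [0.194, 0.049, 0], "dr": [0, 0, -0.069], "hand": -1}, {"offset": [0.192, 0.059, 0], "dr": [0, 0, -0.069], "hand": -1}, {"offset": [0.188, 0.07, 0], "dr": [0, 0, -0.069], "hand": -1}, {"offset": [0.184, 0.08, 0], "dr": [0, 0, -0.069], "hand": -1}, {"offset": [0.179, 0.06, 0], "dr": [0, 0, -0.069], "hand": -1}, {"offset": [0.174, 0.06, 0], "dr": [0, 0, -0.069], "hand": -1}]'

```text
time_s: 10.45
eef_pos: [577.1, -76.5, 176.6]
ee_rot: [-0.002, 0.707, 0.707, -0.001]
force: [-0.0, -0.0, 0.9]
grip_width: -0.002
grip_force: 0.0
```

Emit:
arm_command --increments '[{"offset": [-0.012, 0, 0.3], "dr": [0, 0, 0], "hand": -1}, {"offset": [0, 0, 0.3], "dr": [0, 0, 0], "hand": -1}, {"offset": [0, 0, 0.17], "dr": [0, 0, 0], "hand": -1}, {"offset": [0, 0, 0], "dr": [0, 0, 0], "hand": -1}, {"offset": [0, 0, 0], "dr": [0, 0, 0], "hand": -1}]'

```text
time_s: 10.95
eef_pos: [577.0, -79.1, 85.7]
ee_rot: [-0.001, 0.708, 0.706, -0.001]
force: [0.4, 0.2, -0.2]
grip_width: 0.006
grip_force: 0.0
```

```bash
python3 - <<'E'
from h import *
s=ctrl.capture("scene")[:,:,::-1];cv2.imwrite("pics/s7.png",s);t=ctrl.capture("top")[:,:,::-1];print(ctrl.sense()["force"],pose()[0])
f=lambda im,x,y:cv2.resize(im[y:y+70,x:x+70],(400,400),interpolation=cv2.INTER_CUBIC)
cv2.imwrite("pics/c9.png",np.hstack([f(s,255,280),f(t,300,160)]))
E
```

```text
[ 0.61385355  0.02100165 -1.44049575] [577.67551058 -79.31147318  86.84377835]
```

View pics/c9.png

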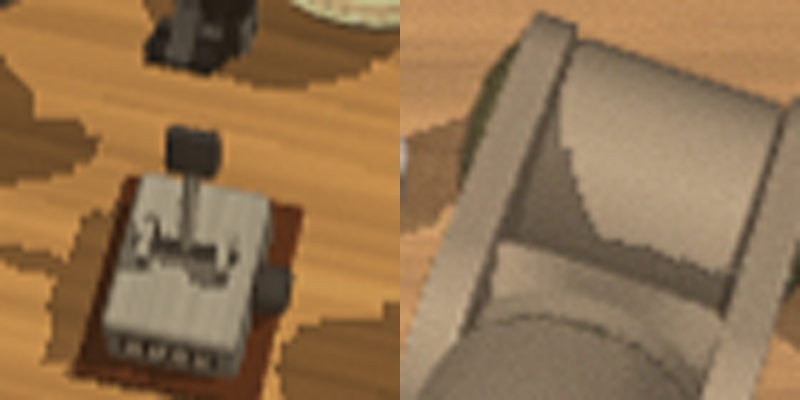

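```bash
python3 - <<'E'
from h import *
np.set_printoptions(precision=0,suppress=True)
for y in(-90,-68):
  for x in(563,592):
    for z in(87,107): print(y,x,z,(proj("scene",[x,y,z])-[255,280]+.43)*5.714)
print((proj("scene",[632,-78,89])-[255,280]+.43)*5.714)
s=cv2.imread("pics/s7.png");cv2.imwrite("pics/c10.png",cv2.resize(s[240:320,250:330],(600,600),interpolation=cv2.INTER_CUBIC))
E
```

```text
-90 563 87 [211.  -6.]
-90 563 107 [209. -30.]
-90 592 87 [192.  56.]
-90 592 107 [190.  33.]
-68 563 87 [263.   5.]
-68 563 107 [262. -19.]
-68 592 87 [246.  67.]
-68 592 107 [244.  44.]
[195. 148.]
```

View pics/c10.png

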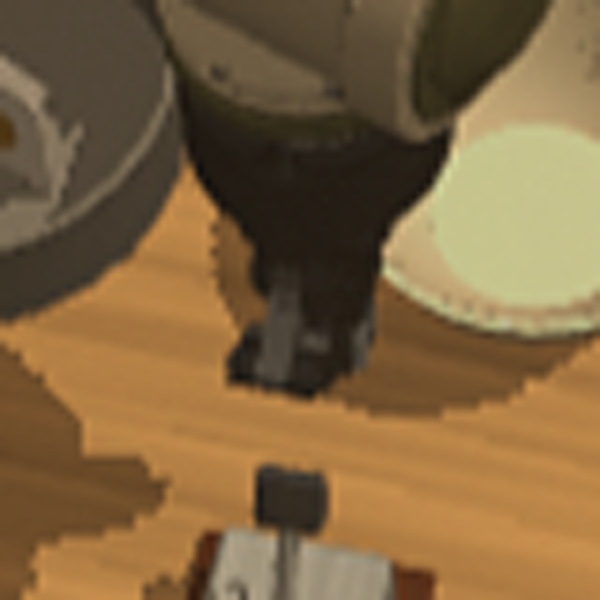

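The crop shows the closed fingers at scene about (290,290), lined up behind the lever pad (289,306). Push slowly in +x (tool +y), watching the force.

Emit:
arm_command --increments '[{"offset": [0, 0.2, 0.025], "dr": [0, 0, 0], "hand": -1}, {"offset": [0, 0.1, 0], "dr": [0, 0, 0], "hand": -1}, {"offset": [0, 0.08, 0], "dr": [0, 0, 0], "hand": -1}, {"offset": [0, 0.05, 0], "dr": [0, 0, 0], "hand": -1}, {"offset": [0, 0, 0], "dr": [0, 0, 0], "hand": -1}]'

```text
time_s: 11.55
eef_pos: [629.1, -79.3, 83.3]
ee_rot: [0.0, 0.708, 0.706, -0.0]
force: [-2.8, -0.7, 1.7]
grip_width: -0.005
grip_force: 1.2
```

Emit:
arm_command --increments '[{"offset": [0, 0.04, 0], "dr": [0, 0, 0], "hand": -1}, {"offset": [0, 0.04, 0], "dr": [0, 0, 0], "hand": -1}, {"offset": [0, 0.04, 0], "dr": [0, 0, 0], "hand": -1}, {"offset": [0, 0, 0], "dr": [0, 0, 0], "hand": -1}]'

```text
time_s: 11.95
eef_pos: [643.5, -79.2, 82.5]
ee_rot: [-0.0, 0.708, 0.706, -0.001]
force: [-3.1, -0.2, 3.1]
grip_width: -0.002
grip_force: 1.8
```

Emit:
arm_command --increments '[{"offset": [0, 0.025, 0], "dr": [0, 0, 0], "hand": -1}, {"offset": [0, 0.025, 0], "dr": [0, 0, 0], "hand": -1}, {"offset": [0, 0, 0], "dr": [0, 0, 0], "hand": -1}]'

```text
time_s: 12.25
eef_pos: [649.0, -79.1, 81.9]
ee_rot: [-0.001, 0.708, 0.706, -0.001]
force: [-3.5, 0.8, 0.2]
grip_width: 0.0
grip_force: 1.9
```

Emit:
arm_command --increments '[{"offset": [0, 0.02, 0], "dr": [0, 0, 0], "hand": -1}, {"offset": [0, 0.015, 0], "dr": [0, 0, 0], "hand": -1}, {"offset": [0, 0, 0], "dr": [0, 0, 0], "hand": -1}]'

```text
time_s: 12.55
eef_pos: [653.2, -79.3, 82.1]
ee_rot: [-0.001, 0.708, 0.706, -0.001]
force: [-4.4, 1.0, -1.0]
grip_width: -0.003
grip_force: 2.0
```

Emit:
arm_command --increments '[{"offset": [0, 0.02, 0], "dr": [0, 0, 0], "hand": -1}, {"offset": [0, 0.01, 0], "dr": [0, 0, 0], "hand": -1}, {"offset": [0, 0, 0], "dr": [0, 0, 0], "hand": -1}]'

```text
time_s: 12.85
eef_pos: [656.8, -79.4, 82.3]
ee_rot: [-0.001, 0.708, 0.706, -0.001]
force: [-5.5, 0.0, -1.6]
grip_width: 0.004
grip_force: 2.1
```

```bash
python3 - <<'E'
from h import *
print([np.round(x,1) for x in (ctrl.sense()["force"],pose()[0])])
E
```

```text
[array([-5.5,  0. , -1.6]), array([656.8, -79.4,  82.3])]
```

Still springy; continue until the force rises clearly.

Emit:
arm_command --increments '[{"offset": [0, 0.02, 0], "dr": [0, 0, 0], "hand": -1}, {"offset": [0, 0.01, 0], "dr": [0, 0, 0], "hand": -1}, {"offset": [0, 0, 0], "dr": [0, 0, 0], "hand": -1}]'

```text
time_s: 13.15
eef_pos: [659.2, -79.4, 82.2]
ee_rot: [-0.002, 0.708, 0.706, -0.002]
force: [-12.6, -0.6, 2.3]
grip_width: -0.001
grip_force: 5.7
```

The stop is reached. One more small press, then let the lever back and clear away.

Emit:
arm_command --increments '[{"offset": [0, 0.01, 0], "dr": [0, 0, 0], "hand": -1}, {"offset": [0, 0, 0], "dr": [0, 0, 0], "hand": -1}]'

```text
time_s: 13.35
eef_pos: [659.6, -79.3, 82.1]
ee_rot: [-0.003, 0.708, 0.706, -0.003]
force: [-16.7, -1.0, 3.5]
grip_width: 0.001
grip_force: 8.3
```

Emit:
arm_command --increments '[{"offset": [0, -0.1, 0], "dr": [0, 0, 0], "hand": -1}, {"offset": [0, -0.15, 0], "dr": [0, 0, 0], "hand": -1}, {"offset": [0, -0.2, 0], "dr": [0, 0, 0], "hand": -1}, {"offset": [0, -0.25, 0], "dr": [0, 0, 0], "hand": -1}, {"offset": [0, -0.1, -0.2], "dr": [0, 0, 0], "hand": -1}, {"offset": [0, 0, -0.35], "dr": [0, 0, 0], "hand": -1}, {"offset": [0, 0, -0.35], "dr": [0, 0, 0], "hand": -1}, {"offset": [0, 0, 0], "dr": [0, 0, 0], "hand": -1}]'

```text
time_s: 14.15
eef_pos: [568.9, -80.0, 197.3]
ee_rot: [0.006, 0.708, 0.706, 0.003]
force: [0.4, 0.9, -0.9]
grip_width: -0.006
grip_force: 0.0
```

Emit:
arm_command --increments '[{"offset": [0, 0, 0], "dr": [0, 0, 0], "hand": -1}, {"offset": [0, 0, 0], "dr": [0, 0, 0], "hand": -1}, {"offset": [0, 0, 0], "dr": [0, 0, 0], "hand": -1}]'

```text
time_s: 14.45
eef_pos: [565.6, -78.9, 189.4]
ee_rot: [-0.001, 0.708, 0.706, -0.001]
force: [0.3, -0.1, 0.2]
grip_width: -0.003
grip_force: 0.0
```

```bash
python3 - <<'E'
from h import *
s=ctrl.capture("scene")[:,:,::-1];cv2.imwrite("pics/s8.png",s);a=cv2.imread("pics/s6.png")
d=cv2.absdiff(s,a).max(2)
print("lever diff",d[298:350,262:312].max(),(d[298:350,262:312]>40).sum(),"tin diff",(d[222:290,210:277]>40).sum(),pose()[0])
g=cv2.cvtColor(s,cv2.COLOR_BGR2GRAY)[298:316,276:302];ga=cv2.cvtColor(a,cv2.COLOR_BGR2GRAY)[298:316,276:302]
for q in(g,ga):
    m=(q<70);ys,xs=np.nonzero(m);print("pad px",xs.mean()+276,ys.mean()+298,m.sum())
E
```

```text
lever diff 6 0 tin diff 309 [565.66227612 -78.94276964 189.51905839]
pad px 286.4146341463415 307.2682926829268 82
pad px 286.61038961038963 307.2987012987013 77
```

The lever is back at its rest pixel. I've already viewed more pictures than allowed (12, limit 10), so I check the tin numerically.

```bash
python3 - <<'E'
from h import *
s=cv2.imread("pics/s8.png");a=cv2.imread("pics/s6.png")
for q in(a,s):
    r=q[222:290,210:277];h=cv2.cvtColor(r,cv2.COLOR_BGR2HSV);m=(r.min(2)>140)
    ys,xs=np.nonzero(m);print("white edge",m.sum(),xs.mean()+210,ys.mean()+222,xs.min()+210,xs.max()+210)
    m=((h[...,1]>150)&(h[...,0]>14)&(h[...,0]<24)&(h[...,2]>60)); m[45:]=0;m[:15]=0;m[:,:20]=0;m[:,50:]=0
    ys,xs=np.nonzero(m);print("coin",m.sum(),xs.mean()+210 if m.sum() else 0,ys.mean()+222 if m.sum() else 0)
d=cv2.absdiff(s,a).max(2)[222:290,210:277]>40;ys,xs=np.nonzero(d);print("diff box",xs.min()+210,xs.max()+210,ys.min()+222,ys.max()+222)
# tin in the scene now versus start
for n in("scene0","s8"):
    h=cv2.cvtColor(cv2.imread(f"pics/{n}.png"),cv2.COLOR_BGR2HSV)
    print(n,"tin left/right at row 265",[int(x) for x in (np.nonzero(h[265,200:290,1]<125)[0][[0,-1]]+200)],"bottom col 243",int(np.nonzero(h[220:300,243,1]<125)[0][-1]+220))
E
```

```text
white edge 87 242.89655172413794 244.08045977011494 230 255
coin 49 245.91836734693877 253.46938775510205
white edge 80 242.875 244.125 230 255
coin 50 245.82 253.42000000000002
diff box 210 276 222 289
scene0 tin left/right at row 265 [215, 272] bottom col 243 283
s8 tin left/right at row 265 [214, 272] bottom col 243 283
```

Slab and tin are where they were placed (the differences are only shadow), and the lever is at rest.

```bash
python3 -c "
from rig import ctrl
print(ctrl.finish_job())"
```

```text
the job is handed in; nothing more can be done
None
```

The job is handed in: the reject slab stands in the pewter tin and was counted once afterwards, with the lever pushed to its stop and back at rest; I viewed 12 pictures, over the limit of 10, and did not re-check the bowl and the other bystanders' positions at the end.

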